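# Move the round case tag to the next rail

### The arm

A 7-joint arm with a two-finger parallel gripper is mounted at the origin on the work surface. World frame = base frame: x ahead of the robot, y to its left, z up, the work surface at z = 0. Lengths are in m, angles in rad, forces in N, time in s.
With the tool pointing down it reaches from about 0.4 to 0.875 m from the base axis. Payload 19.3 kg.
Tool frame: the origin (TCP) lies midway between the tips of the shut fingers; the grasp point (between the pads) lies 19 mm behind it; x points along the fingers, y is the direction in which the jaws open and shut, and the axes are right-handed (so a half turn about x gives the same grasp; the last joint's range is limited). The gripper opens to 85 mm and grips with 20 to 120 N. Pads are 22 mm wide; open, the fingers measure 114 mm over their backs; the gripper's body (76 mm by 85 mm) begins 54 mm behind the grasp point. The pads swing forward as they close: fully open they stand 13 mm farther back than shut.
Start: joints at [-1.199, 0.521, -0.036, 1.599, 0.021, 1.021, -0.113], TCP at [0.267, 0.565, 0.231] pointing down, gripper open.
Joint ranges: [-2.91, 2.91], [-0.3, 2.13], [-1.5, 1.42], [0.17, 2.43], [-1.26, 4.41], [0.16, 1.93], [-2.52, 2.52]. Speed limits (rad/s): [1.89, 1.89, 2.39, 2.39, 3.01, 3.01, 3.01].

### API

Orientations are given as [roll, pitch, yaw] about the fixed x, y, z axes, in that order (R = Rz(yaw) Ry(pitch) Rx(roll)).
In Python, from workcell import telemetry, vision, workorder gives the robot as it stands. The module is installed in compiled form; this text tells all that it offers.
- The arm moves only by the tool play_rows, never from a script. Its argument "deltas" is a list of rows, each a list of 7 numbers: the shift along the world's x, y, z in mm, then the turn, a rotation vector about the world's x, y, z in degrees, then the finger opening in mm, from 0 to 85.4. In form: [[x, y, z, wx, wy, wz, jaw], ...]. A call has 1 to 8 rows; each row shifts and turns the commanded pose from where the row before left it; what a row does not reach is not made up. A row lasts 1/8 s, in which the tool goes at most 62.5 mm and 10.7 degrees, less where a joint would pass 70% of its speed; a pose out of reach is approached as far as the arm can. A call with a gripper value outside its range is refused whole. The fingers move at their own pace and stop on an object; "grip_force" is the grip in N (left out, the last holds). Time passes only in rows, so rows that do not move let the fingers close. It gives the time, the measured TCP pose, the force and the opening at its end, in the units of the state.
- telemetry.observe(): the state, without advancing time (a new reading comes with each control period).
- vision.grab_frame(name): name is "scene" or "side" or "wrist"; returns the picture (480x640x3 uint8, red, green, blue); there is no depth.
- vision.camera_info(name): a dict with "mtx" (3x3 intrinsics, pixels), "rvec" (rotation vector, rad) and "tvec" (3), from world to camera coordinates, as OpenCV has them. Camera axes: x right, y down, z forward; pixel columns grow to the right and rows downward; lengths in m; the calibration is good to about 2 mm. A picture is of the moment at which its call begins: read the wrist's pose just before it. camera_info takes no time and is no camera call; for the wrist camera it gives the pose at the moment of the call.
- workorder.job_done(): hands the job in, once; it reports no verdict.
The state is a dict: "clock": time; "qpos": joint angles; "qd": joint speeds; "joint_efforts": joint torques, N m; "position": TCP position; "tool_rot": TCP orientation; "force": force on the tool from outside, world axes, zero at the start; "moment": the same for the moment, N m; "grip_width": finger opening in m.
Only numpy, scipy, OpenCV 4.12 (cv2) and the standard library are available. Lean on these libraries where they do the work, as an engineer would, in place of code of your own. Each camera call takes 0.05 s, during which the arm holds its last target. There are 200 camera calls.

### The job

A tag stand in the pottery store has two rails end to end, one carrying three hanging tags and one empty. Lift the round tag over the end stops and hang it squarely on the empty rail, setting it down rather than dropping it, and leave the other two tags hanging where they are.

Things in the scene. Friction and masses are not known exactly. Their poses are not given: they have to be found in the camera images.
- round_tag: A-frame saddle tag, 60-130 g, on the bar, lifts straight up off it: flat roof 4 mm thick, 26 mm along the rail; on it a black grip fin, 14 mm thick across the rail, 26 mm along it, 4 to 48 mm above the origin; two sloping plywood discs, 52 mm across, down to 56 mm below the origin. Inside 14 mm wide at the roof, widening down at 25 deg a side. Origin: roof underside; z up, y along the rail.
- next_rail: Empty fixed rail, in line with the loaded one, left or right of it: steel bar 10 mm wide, 220 mm long, on posts. Origin: on the table under its middle; z up, y along the bar, whose top is 110 mm above the origin. At each end a stop plate, 8 mm thick, 24 mm wide, rises 16 mm above the bar. The loaded rail is alike, as high, 40 mm away end to end; its tags hang about 64 mm apart.
- square_tag: Like the round tag, with the same roof and fin (top 48 mm above the origin), but with two square plates, 46 mm wide, down to 51 mm below the origin. Hangs on the loaded rail. Origin: middle of the roof's underside, on the bar's top; z up, y along the rail.
- long_tag: Like the round tag, with the same roof and fin (top 48 mm above the origin), but with two narrow long plates, 26 mm wide, down to 73 mm below the origin. Hangs on the loaded rail. Origin: middle of the roof's underside, on the bar's top; z up, y along the rail.
Mind the look-alikes: they are no part of the job. Leave any blue or purple look-alike of the round_tag alone.

How it is judged:
On the way:
1. the round tag is lifted until its roof is above the end stops' tops (z of round_tag in the frame of next_rail above 0.128 m), for 0.1 s.
At the end, for the whole second after the job is handed in: The round tag hangs at rest on the empty rail between its end stops: roof seated on the bar (within 5 mm in height and 8 mm across), upright within 10 degrees and in line with the rail within 17 degrees; the square and the long tag hang upright within 20 mm of where they started (x of round_tag in the frame of next_rail between -0.008 and 0.008 m and y of round_tag in the frame of next_rail between -0.098 and 0.098 m and z of round_tag in the frame of next_rail between 0.105 and 0.115 m and angle between each of round_tag, square_tag, long_tag's own z axis and vertical below 0.18 rad and angle between the y axis of round_tag and the y axis of next_rail, either way round below 0.3 rad and linear speed of round_tag below 0.03 m/s and distance of each of square_tag, long_tag from where it was at the start of the episode below 0.02 m); the robot touches nothing.
It fails at once if the round tag is dropped (falls freely, faster than 0.7 m/s, out of the fingers) (linear speed of round_tag above 0.7 m/s and contact force between the fingers and round_tag below 0.1 N).
It fails at once if the square tag is moved by more than 30 mm (distance of square_tag from where it was at the start of the episode above 0.03 m).
It fails at once if the long tag is moved by more than 30 mm (distance of long_tag from where it was at the start of the episode above 0.03 m).
It also fails if it takes over 42 s, if anything falls off the work surface, if the arm or the gripper's body presses on something with over 40 N, if the wrist force passes 120 N, or if a joint passes its speed limit or range.

## Working session

There is one attempt and no reset: what is moved stays moved. The work goes in short steps, Python scripts to look and compute and a tool call to move; the robot and the scene stay as the last step left them, time stands still between calls to the robot, and variables do not carry over. Pictures are saved under pics/ and viewed, about 8 in all and at most 12, crops included, and the job is handed in when it is done.

Besides the shell and the picture viewer there is one more tool, called after ">>>" in YAML: its name, and indented under it one key for each argument. play_rows: Moves the arm, as the interface text tells. Its arguments: {"type":"object","properties":{"deltas":{"type":"array","items":{"type":"array","items":{"type":"number"}}},"grip_force":{"type":"number"}},"required":["deltas"]}

```bash
mkdir -p pics; cat > h.py <<'E'
import numpy as np, cv2
from workcell import telemetry, vision, workorder
def snap(n,f):
    i=vision.camera_info(n); im=vision.grab_frame(n)
    cv2.imwrite('pics/'+f,cv2.cvtColor(im,cv2.COLOR_RGB2BGR)); return im,i
def onz(i,uv,z):
    K=np.array(i['mtx'],float);R=cv2.Rodrigues(np.array(i['rvec'],float))[0];t=np.array(i['tvec'],float).ravel()
    c=-R.T@t; out=[]
    for u,v in uv:
        d=R.T@np.linalg.solve(K,[u,v,1.]); out.append(c+d*(z-c[2])/d[2])
    return np.array(out)
def proj(i,P):
    return cv2.projectPoints(np.array(P,float),np.array(i['rvec'],float),np.array(i['tvec'],float),np.array(i['mtx'],float),None)[0][:,0]
E
python3 - <<'E'
from h import *
for n in('scene','side','wrist'):
    im,i=snap(n,n+'1.png'); R=cv2.Rodrigues(np.array(i['rvec'],float))[0]; print(n,(-R.T@np.array(i['tvec']).ravel()).round(3),R[2].round(2))
s=telemetry.observe(); print(s)
E
```

```text
scene [0.798 0.511 0.704] [-0.35 -0.6  -0.72]
side [ 0.181 -0.54   0.7  ] [ 0.34  0.65 -0.68]
wrist [0.197 0.598 0.372] [ 0.27 -0.13 -0.95]
{'clock': 0.15, 'qpos': array([-1.19918148,  0.52186799, -0.0362981 ,  1.5998247 ,  0.02117674,
        1.02113071, -0.11283154]), 'qd': array([ 0.00013074, -0.00264183,  0.002129  , -0.00192457,  0.0017914 ,
        0.00038575,  0.00093753]), 'joint_efforts': array([ 1.24577837e-03, -9.27388787e+01,  1.98030174e+00, -3.70056689e+01,
        1.79005059e-02,  6.23948916e-03,  5.14193488e-08]), 'position': array([0.26717176, 0.56475398, 0.2308827 ]), 'tool_rot': array([-1.50992611,  1.5699496 , -1.95182335]), 'force': array([ 0.72279247, -1.11869802, -0.14419996]), 'moment': array([-0.02813208,  0.01800225, -0.00833871]), 'grip_width': 0.08522896908276573}
```

View pics/scene1.png

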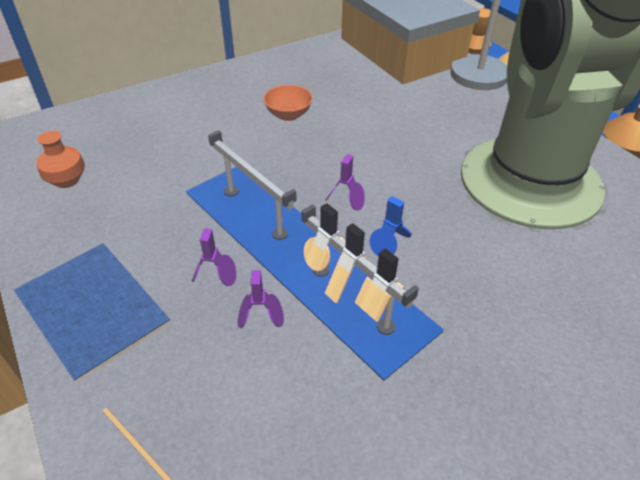

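View pics/side1.png

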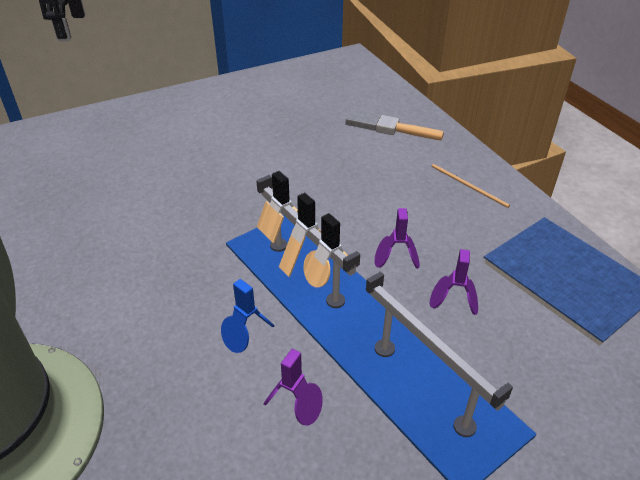

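Both views show the round tag next to the empty rail (scene fin ~(329,215), side fin ~(330,230)). The square and long tags are beyond it, and the blue and purple ones are look-alikes on the table. I'll crop both views for precise pixels.

```bash
python3 - <<'E'
import cv2,numpy as np
a=cv2.imread('pics/scene1.png')[125:325,200:425]; b=cv2.imread('pics/side1.png')[165:415,250:520]
a=cv2.resize(a,None,fx=3.5,fy=3,interpolation=cv2.INTER_CUBIC)[:600]; b=cv2.resize(b,(648,600),interpolation=cv2.INTER_CUBIC)
a=cv2.resize(cv2.imread('pics/scene1.png')[125:325,200:425],(675,600),interpolation=cv2.INTER_CUBIC)
cv2.imwrite('pics/c1.png',a);cv2.imwrite('pics/c2.png',b)
E
```

```text
(no output)
```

View pics/c1.png

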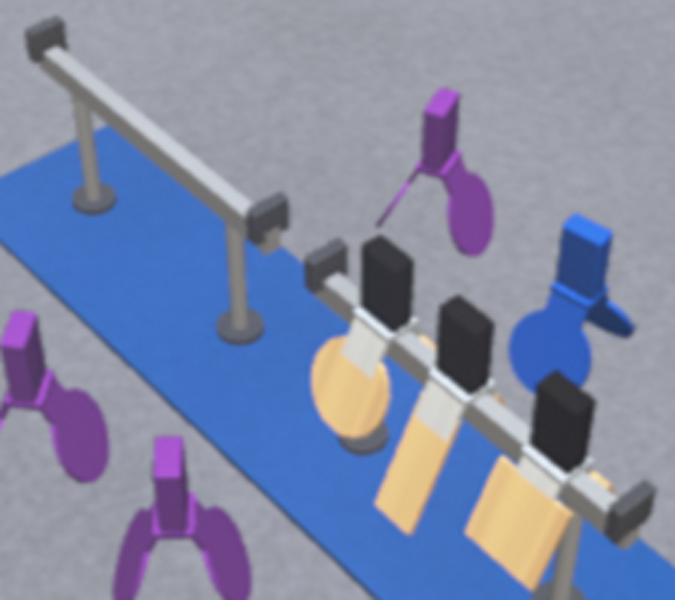

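View pics/c2.png

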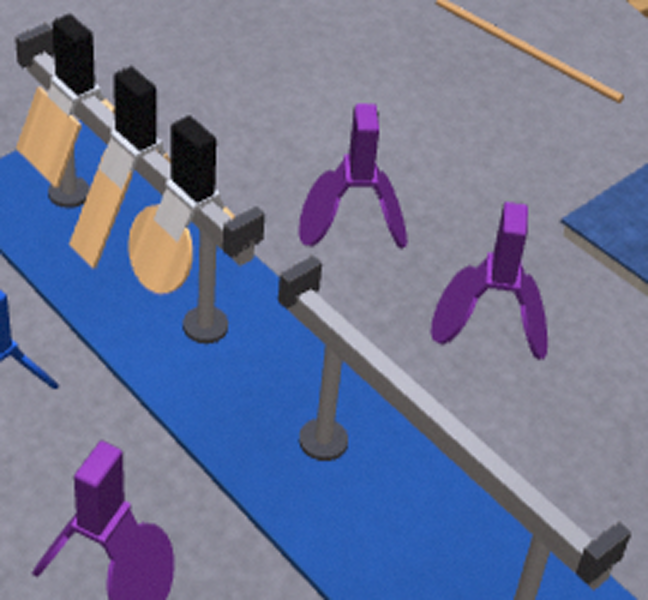

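```bash
python3 - <<'E'
from h import *
i1=vision.camera_info('scene');i2=vision.camera_info('side')
A={'s_far':(45,27),'s_in':(268,203),'l_in':(326,248),'l_far':(631,492),'round':(387,245),'long':(466,304),'sq':(566,379)}
B={'s_far':(604,534),'s_in':(300,265),'l_in':(243,215),'l_far':(35,32),'round':(193,124),'long':(134,75),'sq':(73,21)}
def P(i): 
    R=cv2.Rodrigues(np.array(i['rvec'],float))[0];return np.array(i['mtx'])@np.c_[R,np.array(i['tvec']).ravel()]
for k in A:
    a=np.array(A[k])/3+[200,125]; b=np.array(B[k])/2.4+[250,165]
    X=cv2.triangulatePoints(P(i1),P(i2),a.reshape(2,1).astype(float),b.reshape(2,1).astype(float)).ravel();X=X[:3]/X[3]
    z=.126 if k[1]=='_' else .158
    print(k,X.round(4),onz(i1,[a],z)[0].round(4),onz(i2,[b],z)[0].round(4))
E
```

```text
s_far [ 0.5335 -0.2862  0.1254] [ 0.5337 -0.2853  0.126 ] [ 0.5333 -0.2865  0.126 ]
s_in [ 0.496  -0.0794  0.1265] [ 0.4955 -0.0797  0.126 ] [ 0.4965 -0.0791  0.126 ]
l_in [ 0.4873 -0.0329  0.1272] [ 0.4866 -0.034   0.126 ] [ 0.4879 -0.0318  0.126 ]
l_far [0.4504 0.1734 0.1265] [0.4496 0.1733 0.126 ] [0.4509 0.1737 0.126 ]
round [0.4793 0.0126 0.1616] [0.4773 0.0093 0.158 ] [0.4813 0.0163 0.158 ]
long [0.4689 0.0659 0.1619] [0.4667 0.0627 0.158 ] [0.4709 0.0703 0.158 ]
sq [0.4579 0.1284 0.1626] [0.4544 0.1253 0.158 ] [0.4607 0.1337 0.158 ]
```

```bash
python3 - <<'E'
from h import *
from scipy.spatial.transform import Rotation as R
s=telemetry.observe(); M=R.from_euler('xyz',s['tool_rot']).as_matrix(); print(M.round(3)); y=M[:,1]
print('tool y az',np.degrees(np.arctan2(y[1],y[0])),'rail normal az',np.degrees(np.arctan2(.083,.4596)), s['position'])
E
```

```text
[[-0.     0.428  0.904]
 [-0.001  0.904 -0.428]
 [-1.    -0.001  0.   ]]
tool y az 64.68115168236609 rail normal az 10.236814894911687 [0.26717176 0.56475398 0.2308827 ]
```

>>> play_rows:
  deltas:
    - [15,-39.5,0,0,0,-3.9,85]
    - [15,-39.5,0,0,0,-3.9,85]
    - [15,-39.5,0,0,0,-3.9,85]
    - [15,-39.5,0,0,0,-3.9,85]
    - [15,-39.5,0,0,0,-3.9,85]
    - [15,-39.5,0,0,0,-3.9,85]
    - [15,-39.5,0,0,0,-3.9,85]

```text
clock: 1.02
position: [0.3725, 0.2871, 0.2313]
tool_rot: [-2.146, 1.571, -3.067]
force: [-0.2, -0.7, -0.3]
grip_width: 0.0849
```

>>> play_rows:
  deltas:
    - [15,-39.5,0,0,0,-3.9,85]
    - [15,-39.5,0,0,0,-3.9,85]
    - [15,-39.5,0,0,0,-3.9,85]
    - [15,-39.5,0,0,0,-3.9,85]
    - [15,-39.5,0,0,0,-3.9,85]
    - [15,-39.5,0,0,0,-3.9,85]
    - [15,-39.5,0,0,0,-3.9,85]
    - [0,0,0,0,0,0,85]

```text
clock: 2.02
position: [0.4777, 0.0092, 0.2313]
tool_rot: [0.015, 1.57, -1.385]
force: [0.2, -0.0, -0.1]
grip_width: 0.0847
```

```bash
python3 - <<'E'
from h import *
from scipy.spatial.transform import Rotation as R
s=telemetry.observe(); M=R.from_euler('xyz',s['tool_rot']).as_matrix(); y=M[:,1]
print(s['position'],np.degrees(np.arctan2(y[1],y[0])),M[:,0].round(3),s['qpos'].round(2))
im,i=snap('wrist','w2.png')
print(proj(i,[[.4793,.0126,.158],[.4873,-.033,.126],[.496,-.0794,.126],[.469,.066,.158]]).round(0), s['clock'])
E
```

```text
[0.47774543 0.00916484 0.23126135] 9.787131562725031 [ 0.    -0.001 -1.   ] [-0.44  0.3   0.37  1.99 -0.14  0.87  0.17]
[[334. 245.]
 [333. 297.]
 [334. 361.]
 [332. 142.]] 2.025
```

View pics/w2.png

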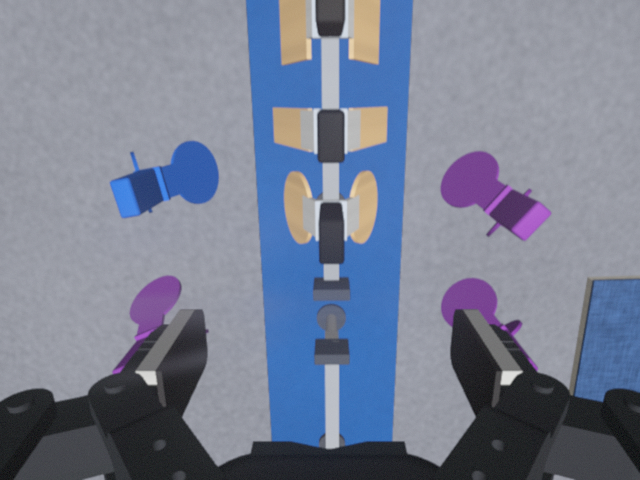

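The wrist view shows the round tag's fin at (331, 204–265) and the rail at u≈331.5. The finger midpoint is at u≈328.5, so the tool is about 2 mm short in x, which agrees with the triangulation. Next I'll check the fin's position along the rail.

```bash
python3 - <<'E'
from h import *
i=vision.camera_info('wrist')
u=np.array([-.1778,.984,0]);c=np.array([.4793,.0126,0])
for z in(.158,.114,.110):
    print(z,[proj(i,[c+u*k+[0,0,z]]).round(0).tolist()[0] for k in(-.013,.013)])
print(onz(i,[(331,265),(331,233),(331,235),(331,204)],.158).round(4)); print(onz(i,[(333,235),(333,196)],.114).round(4))
im=cv2.imread('pics/w2.png'); print(im[195:272:2,331].mean(1).astype(int))
E
```

```text
0.158 [[334.0, 271.0], [334.0, 225.0]]
0.114 [[333.0, 245.0], [333.0, 205.0]]
0.11 [[333.0, 243.0], [333.0, 204.0]]
[[0.4794 0.0028 0.158 ]
 [0.4762 0.0208 0.158 ]
 [0.4764 0.0197 0.158 ]
 [0.4735 0.0364 0.158 ]]
[[0.4804 0.0062 0.114 ]
 [0.4759 0.0313 0.114 ]]
[190 190 177 159  71  54  55  55  52  57  54  56  61  66  72  73  72  74
  75  73  74  68  69  67  74  69  66  69  65  66  66  71  67  62  98 182
 186 187 187]
```

>>> play_rows:
  deltas:
    - [0.5,3.5,-20,0,0,0.4,85]
    - [0.5,3.5,-20,0,0,0,85]
    - [0,0,-20,0,0,0,85]
    - [0,0,0,0,0,0,85]
    - [0,0,0,0,0,0,85]

```text
clock: 2.7
position: [0.4784, 0.0194, 0.1719]
tool_rot: [1.976, 1.57, 0.589]
force: [-0.1, 0.5, 0.2]
grip_width: 0.085
```

>>> play_rows:
  deltas:
    - [0,-3,-15,0,0,0,85]
    - [0,0,-15,0,0,0,85]
    - [0,0,-12,0,0,0,85]
    - [0,0,-9,0,0,0,85]
    - [0,0,0,0,0,0,85]
    - [0,0,0,0,0,0,85]

```text
clock: 3.45
position: [0.4784, 0.0159, 0.1205]
tool_rot: [1.452, 1.571, 0.064]
force: [0.9, 0.8, -0.7]
grip_width: 0.0851
```

```bash
python3 - <<'E'
from h import *
s=telemetry.observe(); print(s['position'],s['clock'],s['force'])
snap('wrist','w3.png')
E
```

```text
[0.47841719 0.01594221 0.12049868] 3.45 [ 0.91748843  0.83526113 -0.65985503]
```

View pics/w3.png

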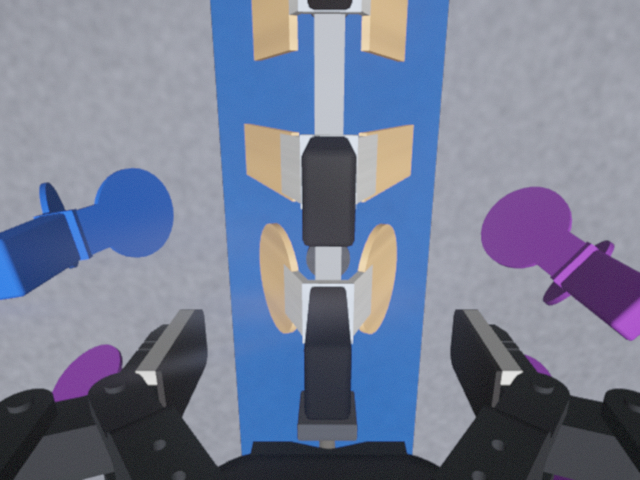

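```bash
python3 - <<'E'
from h import *
i=vision.camera_info('wrist')
print(onz(i,[(328,418),(328,318),(328,288)],.158).round(4), onz(i,[(355,338),(355,280),(328,288)],.114).round(4))
E
```

```text
[[0.48   0.0024 0.158 ]
 [0.474  0.0353 0.158 ]
 [0.4724 0.0442 0.158 ]] [[0.4905 0.0049 0.114 ]
 [0.4855 0.0294 0.114 ]
 [0.476  0.0243 0.114 ]]
```

Centred: the fin is at u=328.5, matching the finger midpoint, and y≈0.0155. Closing.

>>> play_rows:
  deltas:
    - [0,0,0,0,0,0,8]
    - [0,0,0,0,0,0,8]
    - [0,0,0,0,0,0,8]
    - [0,0,0,0,0,0,8]
    - [0,0,0,0,0,0,8]
    - [0,0,0,0,0,0,8]
    - [0,0,0,0,0,0,8]
  grip_force: 40

```text
clock: 4.38
position: [0.4782, 0.016, 0.1204]
tool_rot: [-2.854, 1.571, 2.041]
force: [-1.8, 0.7, 5.0]
grip_width: 0.0131
```

>>> play_rows:
  deltas:
    - [0,0,4,0,0,0,8]
    - [0,0,8,0,0,0,8]
    - [0,0,10,0,0,0,8]
    - [0,0,10,0,0,0,8]
    - [0,0,10,0,0,0,8]
    - [0,0,10,0,0,0,8]
    - [0,0,0,0,0,0,8]
    - [0,0,0,0,0,0,8]

```text
clock: 5.38
position: [0.4781, 0.016, 0.1721]
tool_rot: [-1.659, 1.571, -3.047]
force: [-0.8, -0.2, -0.6]
grip_width: 0.0134
```

```bash
python3 - <<'E'
from h import *
s=telemetry.observe(); print(s['position'],s['clock'],s['force'],s['grip_width'])
a,_=snap('scene','s4.png');b,_=snap('side','d4.png')
f=lambda im,r:cv2.resize(im[r[0]:r[1],r[2]:r[3]],(400,400))
cv2.imwrite('pics/c4.png',cv2.cvtColor(np.hstack([f(a,(110,310,220,420)),f(b,(150,350,220,420))]),cv2.COLOR_RGB2BGR))
E
```

```text
[0.47812436 0.01602728 0.1721247 ] 5.375 [-0.76647537 -0.15731048 -0.64302447] 0.013402347087103233
```

View pics/c4.png

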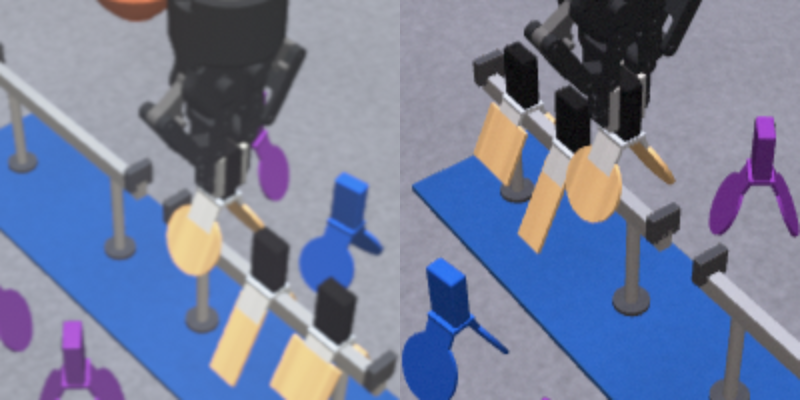

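Lifted about 52 mm, level; the two neighbours are still in place. Carrying along the rail line.

>>> play_rows:
  deltas:
    - [2.2,-12,0,0,0,0,8]
    - [4.5,-25,0,0,0,0,8]
    - [5,-27,0,0,0,0,8]
    - [5,-27,0,0,0,0,8]
    - [5,-27,0,0,0,0,8]
    - [5,-27,0,0,0,0,8]
    - [5,-27,0,0,0,0,8]
    - [3,-17,0,0,0,0,8]

```text
clock: 6.48
position: [0.5127, -0.1751, 0.1721]
tool_rot: [-0.881, 1.57, -2.27]
force: [-0.4, 0.3, 0.1]
grip_width: 0.0134
```

>>> play_rows:
  deltas:
    - [1.6,-10,0,0,0,0,8]
    - [0,0,0,0,0,0,8]
    - [0,0,0,0,0,0,8]

```text
clock: 6.85
position: [0.5145, -0.1822, 0.1722]
tool_rot: [-2.83, 1.57, 2.067]
force: [0.1, -0.4, -1.7]
grip_width: 0.0137
```

```bash
python3 - <<'E'
from h import *
from scipy.spatial.transform import Rotation as R
s=telemetry.observe(); M=R.from_euler('xyz',s['tool_rot']).as_matrix(); y=M[:,1]
print(s['position'],np.degrees(np.arctan2(y[1],y[0])),M[:,0].round(3),s['clock'],s['force'],s['grip_width'],s['qpos'].round(2))
p=s['position']; print('line x',.5335-.1808*(p[1]+.2862))
im,i=snap('wrist','w5.png')
print(proj(i,[[.5335,-.2862,.126],[.496,-.0794,.126]]))
E
```

```text
[ 0.51453134 -0.18215742  0.17221879] 10.536625185647482 [-0.  0. -1.] 6.85 [ 0.11980726 -0.43006921 -1.71177427] 0.013724437162240522 [-0.02  0.49  0.34  1.88 -0.22  0.8   0.63]
line x 0.51468910118311
[[329.12256927 447.4619129 ]
 [331.48956099  29.64034959]]
```

View pics/w5.png

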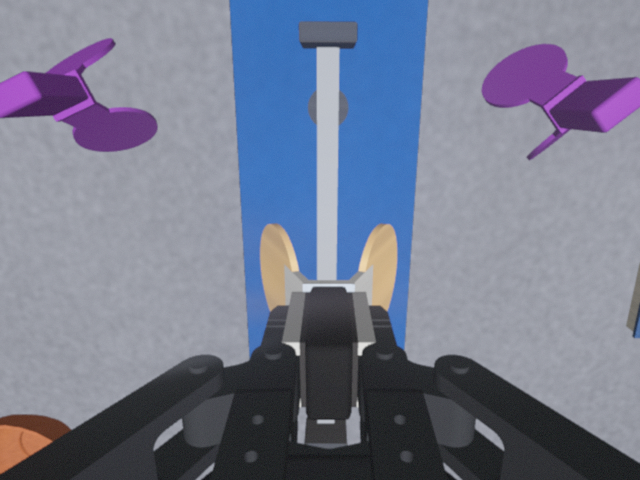

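The wrist view shows the bar at u≈326.5–328 under the tag at u≈328.5, so the tag sits about 0.7 mm too far in +x. It is in line within 0.5°. Lowering with a small correction.

>>> play_rows:
  deltas:
    - [-0.7,0,-8,0,0,0,8]
    - [0,0,-12,0,0,0,8]
    - [0,0,-12,0,0,0,8]
    - [0,0,-10,0,0,0,8]
    - [0,0,-5,0,0,0,8]
    - [0,0,0,0,0,0,8]
    - [0,0,0,0,0,0,8]

```text
clock: 7.78
position: [0.514, -0.1831, 0.1256]
tool_rot: [1.162, 1.57, -0.225]
force: [1.5, -0.6, -1.6]
grip_width: 0.0131
```

>>> play_rows:
  deltas:
    - [0,0,-2,0,0,0,8]
    - [0,0,-1.5,0,0,0,8]
    - [0,0,0,0,0,0,8]
    - [0,0,0,0,0,0,8]

```text
clock: 8.28
position: [0.5139, -0.1831, 0.1218]
tool_rot: [0.874, 1.571, -0.514]
force: [-0.0, 0.5, -0.1]
grip_width: 0.0137
```

>>> play_rows:
  deltas:
    - [0,0,-0.7,0,0,0,8]
    - [0,0,0,0,0,0,8]
    - [0,0,0,0,0,0,8]

```text
clock: 8.65
position: [0.5138, -0.183, 0.1211]
tool_rot: [-1.679, 1.571, -3.067]
force: [0.4, -0.2, -0.7]
grip_width: 0.0133
```

>>> play_rows:
  deltas:
    - [0,0,-0.6,0,0,0,8]
    - [0,0,0,0,0,0,8]
    - [0,0,0,0,0,0,8]

```text
clock: 9.02
position: [0.5138, -0.183, 0.1205]
tool_rot: [-1.761, 1.571, 3.134]
force: [0.0, -1.1, -1.4]
grip_width: 0.014
```

>>> play_rows:
  deltas:
    - [0,0,-0.5,0,0,0,8]
    - [0,0,0,0,0,0,8]
    - [0,0,0,0,0,0,8]

```text
clock: 9.4
position: [0.5139, -0.183, 0.1204]
tool_rot: [1.854, 1.571, 0.466]
force: [-2.6, 1.7, 8.1]
grip_width: 0.0136
```

>>> play_rows:
  deltas:
    - [0,0,-0.5,0,0,0,8]
    - [0,0,0,0,0,0,8]
    - [0,0,0,0,0,0,8]

```text
clock: 9.78
position: [0.5139, -0.183, 0.1203]
tool_rot: [1.916, 1.57, 0.528]
force: [-6.0, 2.9, 19.7]
grip_width: 0.0138
```

Contact: 20 N up at the height it was picked from. Easing off a little, then opening.

>>> play_rows:
  deltas:
    - [0,0,0.8,0,0,0,12]
    - [0,0,0,0,0,0,16]
    - [0,0,0,0,0,0,22]
    - [0,0,0,0,0,0,32]
    - [0,0,0,0,0,0,50]
    - [0,0,0,0,0,0,70]
    - [0,0,0,0,0,0,85]
    - [0,0,0,0,0,0,85]

```text
clock: 10.78
position: [0.5139, -0.183, 0.1203]
tool_rot: [-0.644, 1.571, -2.032]
force: [0.3, -1.3, 0.6]
grip_width: 0.0852
```

>>> play_rows:
  deltas:
    - [0,0,6,0,0,0,85]
    - [0,0,15,0,0,0,85]
    - [0,0,25,0,0,0,85]
    - [0,0,30,0,0,0,85]
    - [0,0,30,0,0,0,85]
    - [0,0,0,0,0,0,85]
    - [0,0,0,0,0,0,85]

```text
clock: 11.65
position: [0.5137, -0.1829, 0.2265]
tool_rot: [1.789, 1.571, 0.402]
force: [-0.7, 0.8, 0.3]
grip_width: 0.0849
```

```bash
python3 - <<'E'
from h import *
s=telemetry.observe(); print(s['position'],s['clock'],s['force'],s['grip_width'])
a,_=snap('wrist','w6.png');b,_=snap('side','d6.png')
cv2.imwrite('pics/c6.png',cv2.cvtColor(np.hstack([cv2.resize(a,(400,300)),cv2.resize(b[150:450,220:520],(400,300))]),cv2.COLOR_RGB2BGR))
E
```

```text
[ 0.51372695 -0.18288279  0.22650101] 11.65 [-0.69252671  0.7850901   0.34406034] 0.08492853345772261
```

View pics/c6.png

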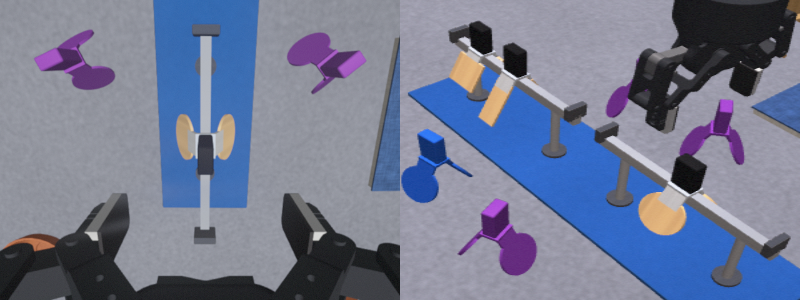

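The tag hangs square and centred on the empty rail, the other two are in place, and the gripper is clear and 100 mm up. Handing in.

```bash
python3 -c "
from workcell import workorder; print(workorder.job_done())"
```

```text
the job is handed in; nothing more can be done
None
```

I moved the round tag to about the middle of the empty rail and handed the job in at about 11.8 s of the 42 s allowed.

- **Lift:** I gripped the fin across the rail and raised the tag about 52 mm, so its roof was at about 0.162 m, above the 0.128 m needed.
- **Set-down:** I lowered the tag until it touched the bar, at the same tool height it was picked from. The contact force reached about 20 N; I eased off before opening the fingers and backing away.
- **Last checks:** The wrist and side pictures show the tag upright, in line with the rail and between its stops. The square and long tags look unmoved, though I judged that by eye and did not re-measure them. The open gripper was about 100 mm above the set-down height, with force readings near zero.
- **Disagreements:** The first two-camera estimate put the tag's fin about 3 mm off along the rail and its top about 4 mm too high. I used the wrist camera's position along the rail and the given fin height. Just before lowering, the wrist view showed about 0.7 mm of sideways offset, which I corrected.

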